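# Unpile the breakfast things

### The arm

A 6-joint arm with a two-finger parallel gripper is mounted at the origin on the work surface. World frame = base frame: x ahead of the robot, y to its left, z up, the work surface at z = 0. Lengths are in m, angles in rad, forces in N, time in s.
With the tool pointing down it reaches from about 0.25 to 0.725 m from the base axis. Payload 4 kg.
Tool frame: the origin (TCP) lies on the centre line of the jaws, within the pads' length; the fingertips stand ahead of it and the grasp point (between the pads) lies 3 mm ahead of it (bot.tcp_to_tips is the z of the fingertips in the tool frame, in m); z points along the fingers, y is the line along which they close (so a half turn about z gives the same grasp; the last joint's range is limited). The gripper opens to 85 mm and grips with 20 to 120 N. Pads are 22 mm wide; open, the fingers measure 114 mm over their backs; the gripper's body (76 mm by 85 mm) begins 54 mm behind the grasp point. The pads swing forward as they close: fully open they stand 13 mm farther back than shut.
Start: joints at [1.101, 0.241, 0.005, 1.335, 0, 1.571], TCP at [0.226, 0.446, 0.253] pointing down, gripper open.
Joint ranges: [-2.72, 2.72], [-1.05, 1.87], [-1.09, 1.28], [-1.99, 2.15], [-1.42, 1.44], [-3.14, 3.14]. Speed limits (rad/s): [2.79, 2.79, 3.14, 3.14, 3.14, 3.14].

### API

Orientations are given as a unit quaternion [x, y, z, w].
In Python, from workcell import telemetry, camera, camera_params, ticket, boxes_of, cut_out, spot_point, bot gives the robot as it stands.
- The arm moves only by the shell command python3 -m creep 'ROWS'. ROWS is text: rows parted by semicolons, each of 5 numbers parted by spaces: the opening, from 0 (shut) to 1 (fully open), then the shift along the tool's x, y, z in units of 150 mm (1.0 is 150 mm), then the turn about the tool's z in units of 180 degrees (1.0 is 180 degrees). In form: claw x y z turn; .... A call has 1 to 12 rows; each row is the pose to reach, as a shift and turn from the pose commanded when the call began, along the tool's axes at that moment, turning the shorter way round; what a row does not reach only later rows make up. A row lasts 1/8 s, in which the tool goes at most 62.5 mm and 10.7 degrees, less where a joint would pass 70% of its speed; a pose out of reach is approached as far as the arm can. A call with a number of a shift or a turn outside -1 to 1 is refused whole. A call with a gripper value outside its range is refused whole. The fingers move at their own pace and stop on an object; the grip force is fixed at half the most. Time passes only in rows, so rows that repeat a pose let the fingers close. It gives the time, the measured TCP pose, the force, the opening and the grip force at its end, in the units of the state.
- telemetry.get_obs(): the state, without advancing time (a new reading comes with each control period).
- camera(name): name is "scene" or "top" or "wrist"; returns the picture (400x640x3 uint8, red, green, blue); there is no depth.
- camera_params(name): a dict with "camera_matrix" (3x3 intrinsics, pixels), "eye" and "attitude" of the camera in the world. Camera axes: x right, y down, z forward; pixel columns grow to the right and rows downward; lengths in m; the calibration is good to about 2 mm. A picture is of the moment at which its call begins: read the wrist's pose just before it. camera_params takes no time and is no camera call; for the wrist camera it gives the pose at the moment of the call.
- ticket.job_done(): hands the job in; it is judged then, once.
Trained networks look in the newest picture that a camera, given by its name, has taken for a name from the list of things; names that differ only in an ending like _2 or _b are one class to them, and where a whole thing is asked for, a point or a joint stands for the part that bears it (a point fixed in the world has none). Each returns a list of dicts, best first, with "conf" (0 to 1); they miss things now and then, are a little off and sometimes report something else, mostly with a low value. They report only what shows in the picture. A call takes as long as a camera call. They do not tell look-alikes from the thing itself.
- boxes_of(thing, camera): "at" ([x, y, z] in m, in world coordinates, good to about 4 mm: the middle of the surface that is visible of it).
- cut_out(thing, camera): "pixels" (400x640 bool, what is visible of it).
- spot_point(thing, camera): "at" ([x, y, z] in m, in world coordinates, good to about 4 mm: a listed point, or the origin of a listed thing).
The state is a dict: "clock": time; "joint_pos": joint angles; "joint_vel": joint speeds; "tau": joint torques, N m; "eef_pos": TCP position; "tool_rot": TCP orientation; "ft_force": force on the tool from outside, world axes, zero at the start; "ft_torque": the same for the moment, N m; "grip_width": finger opening in m; "grasp_force": force on a finger pad.
Only numpy, scipy, OpenCV 4.12 (cv2) and the standard library are available. Lean on these libraries where they do the work, as an engineer would, in place of code of your own. Each camera call takes 0.05 s, during which the arm holds its last target. There are 200 camera calls.

### The job

The breakfast things are piled up on the narrow bread board. Take the pile apart from the top down, one thing at a time, setting each down rather than dropping it: the salt shaker upright in the middle of the round cork coaster, the jam jar upright in the middle of the white plate, the steel butter tin flat in the middle of the slatted wooden trivet and lengthwise along it, and last the bread board flat in the middle of the black rubber mat and lengthwise along it. Leave the glass tumbler and the egg cup, which stand nearby, where they are and upright.

Things in the scene. Friction and masses are not known exactly. Their poses are not given: they have to be found in the camera images.
- shaker: Salt shaker, the top of the pile at the start, standing on the jam jar's lid: upright dark-wood cylinder 34 mm in diameter with a tapered steel cap, 50 mm tall in all (the straight wooden part is the lower 38 mm, the cap is straight for 7 mm more), about 60 g. Origin: centre of its underside; z is up.
- jar: Small closed glass jar of dark-red jam with a brass-coloured screw lid, standing on the butter tin at the start: 50 mm in diameter, 64 mm tall; the glass body is straight for the lower 48 mm, then a 3 mm deep neck groove 42 mm in diameter, then the lid, 13 mm tall and 50 mm in diameter. About 200 g. Origin: centre of its underside; z is up.
- tin: Closed oblong steel butter tin, lying on the bread board at the start: 100 mm long (its x) by 52 mm wide (its y) by 40 mm high, about 200 g. Origin: centre of its underside; z is up.
- board: Narrow light-wood bread board, the bottom of the pile, lying on the counter: 180 mm long (its x) by 58 mm wide (its y) by 18 mm thick, about 160 g. Origin: centre of its underside; z is up.
- coaster: Place of the salt shaker: round cork coaster, 80 mm in diameter, 6 mm thick, fixed to the counter (does not slide). Origin: centre of its underside, at counter level; the top is 6 mm above it.
- plate: Place of the jam jar: round white ceramic plate, 150 mm in diameter, fixed (does not slide). Its flat inner floor, 90 mm or more across, is 6 mm above the origin; the rim slopes up to 14 mm above the origin. Origin: centre of its underside, at counter level.
- trivet: Place of the butter tin: flat wooden trivet of five slats, 140 mm long (its x, along the slats) by 90 mm wide (its y), fixed (does not slide). Origin: centre of its underside, at counter level; the slat tops are 10 mm above it.
- mat: Place of the bread board: flat black rubber mat, 200 mm long (its x) by 90 mm wide (its y), 4 mm thick, fixed (does not slide). Origin: centre of its underside, at counter level; the top is 4 mm above it.
- tumbler: Bystander, not to be moved: loose clear glass tumbler standing open end up, 64 mm in diameter, 85 mm tall. Origin: centre of its underside; z is up.
- eggcup: Bystander, not to be moved: loose white egg cup holding a brown egg (one piece), 44 mm in diameter, 70 mm tall. Origin: centre of its underside; z is up.
Not all that is in view belongs to the job. Leave any blue or turquoise look-alike of the shaker alone. What is shaped like the jar but turquoise is not meant.

How it is judged:
On the way, in this order (a step that is already met when the one before it is completed fails the run):
1. the salt shaker stands released in the middle of the cork coaster (horizontal distance between shaker and coaster below 0.012 m and z of shaker in the frame of coaster between 0.002 and 0.01 m and angle between shaker's own z axis and vertical below 0.12 rad and linear speed of shaker below 0.02 m/s and angular speed of shaker below 0.3 rad/s and contact force between the fingers and shaker below 0.1 N), for 0.2 s.
2. the jam jar stands released in the middle of the white plate (horizontal distance between jar and plate below 0.013 m and z of jar in the frame of plate between 0.002 and 0.01 m and angle between jar's own z axis and vertical below 0.12 rad and linear speed of jar below 0.02 m/s and angular speed of jar below 0.3 rad/s and contact force between the fingers and jar below 0.1 N), for 0.2 s.
3. the butter tin lies released in the middle of the slatted trivet, lengthwise along it (horizontal distance between tin and trivet below 0.015 m and z of tin in the frame of trivet between 0.006 and 0.014 m and angle between tin's own z axis and vertical below 0.12 rad and linear speed of tin below 0.02 m/s and angular speed of tin below 0.3 rad/s and contact force between the fingers and tin below 0.1 N and angle between the x axis of tin and the x axis of trivet, either way round below 0.2 rad), for 0.2 s.
4. the bread board lies released in the middle of the rubber mat, lengthwise along it (horizontal distance between board and mat below 0.015 m and z of board in the frame of mat between 0 and 0.008 m and angle between board's own z axis and vertical below 0.12 rad and linear speed of board below 0.02 m/s and angular speed of board below 0.3 rad/s and contact force between the fingers and board below 0.1 N and angle between the x axis of board and the x axis of mat, either way round below 0.2 rad), for 0.2 s.
At the end, for the whole second after the job is handed in: All at rest, released, level (under 0.12 rad) and within 4 mm of resting height: shaker within 12 mm of the coaster's centre, jar 13 mm of the plate's, tin 15 mm of the trivet's, board 15 mm of the mat's; tin and board within 0.2 rad of lengthwise (all of step 1 and all of step 2 and all of step 3 and all of step 4); the robot touches nothing.
It fails at once if one of the four things is dropped (falls free of the fingers at over 0.6 m/s, some 2 cm of fall) ((linear speed of shaker above 0.6 m/s and contact force between the fingers and shaker below 0.05 N) or (linear speed of jar above 0.6 m/s and contact force between the fingers and jar below 0.05 N) or (linear speed of tin above 0.6 m/s and contact force between the fingers and tin below 0.05 N) or (linear speed of board above 0.6 m/s and contact force between the fingers and board below 0.05 N)).
It fails at once if the glass tumbler is moved more than 2 cm or tipped over (distance of tumbler from where it was at the start of the episode above 0.02 m or angle between tumbler's own z axis and vertical above 0.5 rad).
It fails at once if the egg cup is moved more than 2 cm or tipped over (distance of eggcup from where it was at the start of the episode above 0.02 m or angle between eggcup's own z axis and vertical above 0.5 rad).
It also fails if it takes over 144 s, if anything falls off the work surface, if the arm or the gripper's body presses on something with over 40 N, if the wrist force passes 120 N, or if a joint passes its speed limit or range.

## Working session

There is one attempt and no reset: what is moved stays moved. The work goes in short steps, Python scripts to look and compute and a shell command to move; the robot and the scene stay as the last step left them, time stands still between calls to the robot, and variables do not carry over. Pictures are saved under pics/ and viewed, at most 14 in all, crops included, and the job is handed in when it is done.

```bash
mkdir -p pics; ls; cat > h.py <<'E'
import numpy as np, cv2
from scipy.spatial.transform import Rotation as R
from workcell import telemetry, camera, camera_params, ticket, boxes_of, cut_out, spot_point, bot
def save(n,img): cv2.imwrite('pics/'+n+'.png',img[:,:,::-1])
def att(p):
    a=np.array(p['attitude'],float)
    return a if a.shape==(3,3) else R.from_quat(a).as_matrix()
def proj(P,p):
    c=att(p).T@(np.array(P,float)-np.array(p['eye'])); u=np.array(p['camera_matrix'])@c; return (u[:2]/u[2]).round(1)
def ray_z(px,p,z):
    d=att(p)@np.linalg.inv(np.array(p['camera_matrix']))@np.array([px[0],px[1],1.]); e=np.array(p['eye']); return e+d*(z-e[2])/d[2]
def tri(obs):
    A=np.zeros((3,3));b=np.zeros(3)
    for px,p in obs:
        d=att(p)@np.linalg.inv(np.array(p['camera_matrix']))@np.array([px[0],px[1],1.]);d/=np.linalg.norm(d)
        M=np.eye(3)-np.outer(d,d);A+=M;b+=M@np.array(p['eye'])
    return np.linalg.solve(A,b)
E
python3 - <<'E'
from h import *
o=telemetry.get_obs();print(o)
print(bot.tcp_to_tips)
a=camera('scene');b=camera('top');save('scene0',a);save('top0',b)
for c in('scene','top'):
    p=camera_params(c);print(c,p)
    for n in 'shaker jar tin board coaster plate trivet mat tumbler eggcup'.split():
        print(n,[(round(d['conf'],2),np.round(d['at'],3).tolist(),proj(d['at'],p).tolist()) for d in spot_point(n,c)][:3])
E
```

```text
pics
{'clock': 0.0, 'joint_pos': array([ 1.10101673e+00,  2.41424263e-01,  3.71995230e-03,  1.33522743e+00,
       -2.97616267e-05,  1.57078851e+00]), 'joint_vel': array([ 2.30908690e-03, -1.08636766e-03,  3.16309465e-05, -2.05498820e-04,
        1.68634307e-03, -3.25138963e-05]), 'tau': array([ 2.54387443e-03, -3.72316611e+01,  2.52409083e+01,  1.68967660e-02,
        1.81634232e-04,  1.12454038e-05]), 'eef_pos': array([0.22608129, 0.44529633, 0.25240567]), 'tool_rot': array([ 2.32731862e-01,  9.72540354e-01, -1.04185048e-03, -2.34025627e-04]), 'ft_force': array([0.36662024, 0.98489048, 0.40443444]), 'ft_torque': array([0.02091528, 0.01202337, 0.03481052]), 'grasp_force': 0.0, 'grip_width': 0.0854574431564616}
0.022
scene {'camera_matrix': array([[418.56439506,   0.        , 321.82914548],
       [  0.        , 418.56439506, 198.05737713],
       [  0.        ,   0.        ,   1.        ]]), 'eye': array([ 1.35266137, -0.40952585,  0.8752833 ]), 'attitude': array([ 0.75353867,  0.50290661, -0.23991863, -0.34886025])}
shaker [(0.73, [0.38, 0.317, 0.123], [416.1, 143.6]), (0.59, [0.48
[... 1089 characters left out ...]
4], [164.8, 245.5]), (0.61, [0.478, 0.329, -0.002], [180.4, 204.9])]
jar [(0.96, [0.489, 0.257, -0.005], [208.4, 201.0]), (0.82, [0.383, 0.315, 0.06], [176.2, 242.0])]
tin [(0.57, [0.378, 0.313, 0.019], [182.6, 243.2])]
board [(0.6, [0.38, 0.318, 0.004], [182.5, 242.5])]
coaster [(0.58, [0.611, 0.191, -0.002], [234.2, 155.3]), (0.47, [0.67, -0.012, 0.002], [311.0, 134.0]), (0.31, [0.379, 0.314, 0.019], [182.2, 243.0])]
plate [(0.59, [0.651, -0.195, 0.003], [379.7, 141.7])]
trivet [(0.87, [0.376, -0.319, -0.001], [426.9, 245.8])]
mat [(0.8, [0.478, 0.025, -0.002], [296.3, 205.9])]
tumbler [(0.55, [0.583, -0.431, 0.002], [468.2, 168.1])]
eggcup [(0.82, [0.671, -0.011, -0.001], [310.6, 133.9])]
```

View pics/scene0.png

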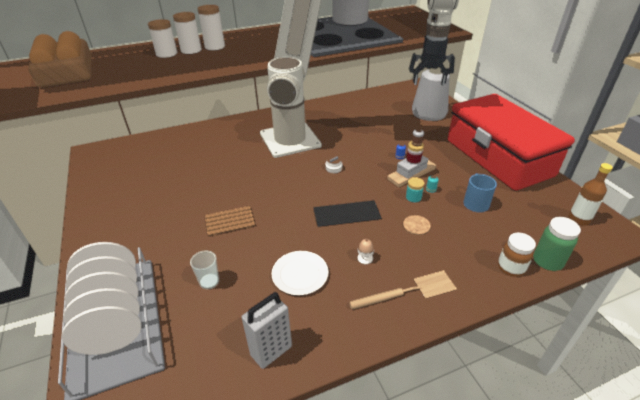

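View pics/top0.png

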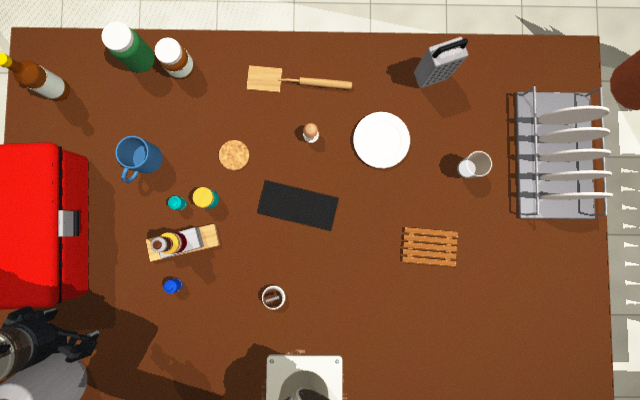

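Pile scene (416,145), top (170,243). What could be taken for the shaker: the dark-wood one on the jar lid (scene 418,137; top 163,243), the turquoise one (scene 432,184; top 176,203) and the blue one (scene 401,152; top 172,286). For the jar: the red one in the pile, or the turquoise-bodied one with a yellow lid (scene 415,190; top 204,198). I choose the ones in the pile and check them in a crop.

```bash
cat >> h.py <<'E'
def axes(mask,p,z):
    m=np.argwhere(mask)[:,::-1].astype(float)
    P=np.array([ray_z(q,p,z)[:2] for q in m]).astype(np.float32)
    (c,s,_)=r=cv2.minAreaRect(P*1000); b=cv2.boxPoints(r); e=b[1]-b[0]; f=b[2]-b[1]; v=e if np.hypot(*e)>np.hypot(*f) else f
    return np.array(c)/1000,np.round(s,0),np.degrees(np.arctan2(v[1],v[0]))%180,P.mean(0)
E
python3 - <<'E'
from h import *
a=camera('scene');b=camera('top')
big=np.hstack([cv2.resize(a[110:220,370:460],None,fx=4,fy=4,interpolation=2),cv2.resize(b[185:295,130:220],None,fx=4,fy=4,interpolation=2)]);save('crop',big)
for c in('top','scene'):
  p=camera_params(c)
  for n,z in dict(coaster=.006,plate=.014,trivet=.01,mat=.004,board=.018,tin=.058).items():
    for d in cut_out(n,c)[:1]:
        print(c,n,round(d['conf'],2),d['pixels'].sum(),[np.round(x,3).tolist() for x in axes(d['pixels'],p,z)])
ob={}
for c in('scene','top'):
  p=camera_params(c)
  for n in('shaker','jar','tin','board','coaster','plate','trivet','mat'):
    print(c,n,[(round(d['conf'],2),np.round(d['at'],3).tolist()) for d in boxes_of(n,c)][:3])
p=camera_params('wrist');w=camera('wrist');save('w0',w);print(p['eye'],att(p)[:,2])
for n in('shaker','jar','tin','board'): print(n,[(round(d['conf'],2),np.round(d['at'],3).tolist()) for d in spot_point(n,'wrist')][:3])
E
```

```text
top coaster 0.78 705 [[0.612, 0.192], [77.0, 76.0], 1.5160000324249268, [0.6110000014305115, 0.19099999964237213]]
top plate 0.57 2486 [[0.657, -0.198], [147.0, 145.0], 0.18199999630451202, [0.656000018119812, -0.19699999690055847]]
top trivet 0.69 1789 [[0.377, -0.323], [140.0, 91.0], 85.697998046875, [0.37599998712539673, -0.32199999690055847]]
top mat 0.98 2629 [[0.482, 0.022], [201.0, 93.0], 76.98100280761719, [0.48100000619888306, 0.023000000044703484]]
top board 0.58 467 [[0.381, 0.314], [56.0, 180.0], 102.74800109863281, [0.38499999046325684, 0.29100000858306885]]
top tin 0.85 382 [[0.383, 0.307], [52.0, 108.0], 105.94499969482422, [0.3880000114440918, 0.2809999883174896]]
scene coaster 0.96 447 [[0.614, 0.186], [78.0, 89.0], 115.73600006103516, [0.6150000095367432, 0.18700000643730164]]
scene plate 0.57 1916 [[0.654, -0.199], [146.0, 144.0], 28.895000457763672, [0.6579999923706055, -0.19900000095367432]]
scene trivet 0.92 983 [[0.38, -0.326], [139.0, 100.0], 85.05400085449219, [0.3799999952316284, -0.3269999921321869]]
scene mat 0.93 1189 [[0.481, 0.02], [198.0, 91.0], 76.375
[... 814 characters left out ...]

top shaker [(0.73, [0.272, 0.329, 0.036]), (0.71, [0.377, 0.311, 0.162]), (0.65, [0.48, 0.322, 0.033])]
top jar [(0.68, [0.387, 0.3, 0.12]), (0.6, [0.487, 0.248, 0.063]), (0.5, [0.383, 0.26, 0.022])]
top tin [(0.89, [0.385, 0.279, 0.06])]
top board [(0.77, [0.383, 0.26, 0.019])]
top coaster [(0.91, [0.61, 0.191, 0.005])]
top plate [(0.69, [0.61, 0.193, 0.007]), (0.63, [0.65, -0.194, 0.012])]
top trivet [(0.76, [0.377, -0.314, 0.008])]
top mat [(0.65, [0.48, 0.024, 0.003])]
[0.16240826 0.47838434 0.37381048] [ 0.25061859 -0.12640507 -0.95979794]
shaker [(0.58, [0.27, 0.338, -0.005])]
jar [(0.69, [0.381, 0.316, 0.056])]
tin [(0.72, [0.377, 0.312, 0.018])]
board [(0.97, [0.38, 0.314, -0.001])]
```

View pics/crop.png

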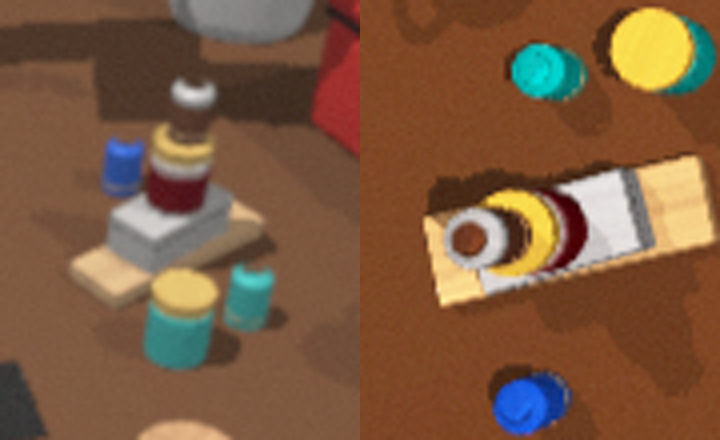

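View pics/w0.png

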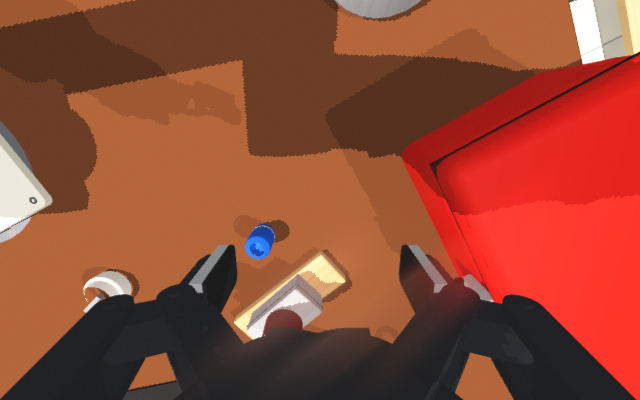

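The crop confirms it: the dark-wood shaker with the steel cap stands on the brass lid, and the red jam jar stands on the steel tin. The blue and turquoise look-alikes stand separately on the counter. The wrist view shows the board at about (290,300). Two-view heights (shaker base 0.123, jar 0.061, tin 0.02) agree with the text. I move above the pile next.

```bash
cat >> h.py <<'E'
def go(x,y,z,yaw=None):
    """units (150mm) and turn (180deg) to bring TCP to x,y,z with tool y at yaw deg (mod 180)"""
    o=telemetry.get_obs(); M=R.from_quat(o['tool_rot']).as_matrix(); d=M.T@(np.array([x,y,z])-o['eef_pos'])/.15
    cur=np.degrees(np.arctan2(M[1,1],M[0,1])); t=0 if yaw is None else -((yaw-cur+90)%180-90)/180
    print('go',d.round(3),'turn',round(t,3),'| pos',o['eef_pos'].round(4),'yaw',round(cur,1),'F',o['ft_force'].round(1),'w',round(o['grip_width'],4),'t',round(o['clock'],1))
E
python3 -m creep '1 -.2 -.05 -.1 .05; 1 -.4 -.1 -.15 .1; 1 -.6 -.15 -.15 .15; 1 -.8 -.2 -.15 .2; 1 -.9 -.25 -.15 .25; 1 -1 -.3 -.15 .27; 1 -1 -.3 -.15 .273;1 -1 -.3 -.15 .273'
python3 -c "
from h import *
go(.38,.316,.27,14)"
```

```text
clock: 3.85
eef_pos: [0.3395, 0.3381, 0.2758]
tool_rot: [0.616, 0.788, 0.0, -0.0]
ft_force: [0.5, -0.1, -0.8]
grip_width: 0.0855
grasp_force: 0.0
go [-0.208  0.226  0.039] turn 0.0 | pos [0.3395 0.3381 0.2758] yaw 14.0 F [ 0.5 -0.1 -0.8] w 0.0855 t 3.9
```

```bash
python3 -m creep '1 -.1 .1 .02 0; 1 -.2 .2 .04 0; 1 -.21 .226 .04 0; 1 -.21 .226 .04 0'
python3 - <<'E'
from h import *
go(.38,.316,.27,14)
for k in range(2):
  p=camera_params('wrist');w=camera('wrist')
  if k==0: save('w1',w)
  for n in('shaker','jar','tin','board'): print(n,[(round(d['conf'],2),np.round(d['at'],3).tolist()) for d in spot_point(n,'wrist')][:2])
for n,z in(('board',.018),('tin',.058)):
  for d in cut_out(n,'wrist')[:1]: print(n,[np.round(x,3).tolist() for x in axes(d['pixels'],p,z)])
print(proj([.38,.316,.172],p))
E
```

```text
clock: 4.35
eef_pos: [0.3799, 0.3159, 0.2698]
tool_rot: [0.616, 0.788, -0.0, -0.0]
ft_force: [-0.4, 0.1, -0.6]
grip_width: 0.0856
grasp_force: 0.0
go [ 0.     0.001 -0.001] turn -0.0 | pos [0.3799 0.3159 0.2698] yaw 14.0 F [-0.4  0.1 -0.6] w 0.0856 t 4.3
shaker [(0.97, [0.484, 0.333, 0.0]), (0.88, [0.271, 0.336, -0.004])]
jar [(0.96, [0.38, 0.314, 0.056]), (0.89, [0.498, 0.257, 0.001])]
tin [(0.69, [0.379, 0.317, 0.014])]
board []
shaker [(0.72, [0.483, 0.333, 0.004]), (0.67, [0.379, 0.318, 0.126])]
jar [(0.69, [0.382, 0.311, 0.06]), (0.58, [0.498, 0.255, 0.001])]
tin [(0.85, [0.378, 0.319, 0.017])]
board []
board [[0.38, 0.319], [57.0, 177.0], 103.53700256347656, [0.3720000088214874, 0.3479999899864197]]
tin [[0.379, 0.317], [51.0, 100.0], 105.98100280761719, [0.3709999918937683, 0.3449999988079071]]
[318.2 207.7]
```

View pics/w1.png

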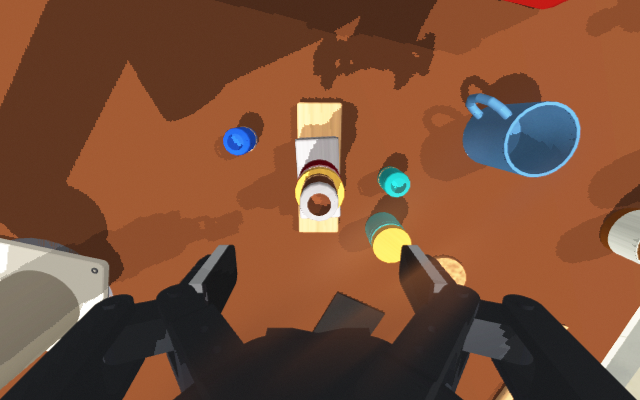

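The cap is centred at (319,203), between the fingers, against a predicted (318,208), so it is about 2 mm toward tool +x. I descend and grip the shaker.

```bash
python3 -m creep '1 .013 0 .2 0; 1 .013 0 .4 0; 1 .013 0 .6 0; 1 .013 0 .7 0; 1 .013 0 .78 0; 1 .013 0 .79 0; 1 .013 0 .79 0'
python3 -m creep '.45 0 0 0 0; .4 0 0 0 0; .3 0 0 0 0; .2 0 0 0 0; .1 0 0 0 0; 0 0 0 0 0; 0 0 0 0 0; 0 0 0 0 0'
python3 -c "
from h import *
go(.612,.191,.2,14)"
```

```text
clock: 5.82
eef_pos: [0.3802, 0.3177, 0.152]
tool_rot: [0.616, 0.788, 0.001, 0.0]
ft_force: [0.7, -0.0, 0.9]
grip_width: 0.0853
grasp_force: 0.0
clock: 6.82
eef_pos: [0.3802, 0.3177, 0.1519]
tool_rot: [0.616, 0.788, 0.001, 0.0]
ft_force: [0.4, 1.0, 5.3]
grip_width: 0.0325
grasp_force: 59.6
go [-1.192  1.297 -0.32 ] turn -0.0 | pos [0.3802 0.3177 0.1519] yaw 13.9 F [0.4 1.  5.3] w 0.0325 t 6.8
```

```bash
python3 -m creep '0 0 0 -.1 0; 0 0 0 -.2 0; 0 0 0 -.3 0; 0 0 0 -.4 0; 0 -.15 .15 -.45 0; 0 -.3 .3 -.45 0; 0 -.45 .45 -.45 0; 0 -.6 .6 -.45 0; 0 -.75 .75 -.45 0; 0 -.9 .9 -.45 0; 0 -1 1 -.45 0; 0 -1 1 -.45 0'
python3 - <<'E'
from h import *
go(.612,.191,.2,14)
b=camera('top');save('top1',b[100:300,120:420])
for n in('shaker','jar','coaster'):print(n,[(round(d['conf'],2),np.round(d['at'],3).tolist()) for d in spot_point(n,'top')][:4])
p=camera_params('wrist');w=camera('wrist')
for n in('coaster',):
  print(n,[(round(d['conf'],2),np.round(d['at'],3).tolist()) for d in spot_point(n,'wrist')][:2])
  for d in cut_out(n,'wrist')[:1]: print(n,[np.round(x,3).tolist() for x in axes(d['pixels'],p,.006)])
E
```

```text
clock: 8.32
eef_pos: [0.5625, 0.2069, 0.219]
tool_rot: [0.617, 0.787, 0.0, 0.0]
ft_force: [0.2, 0.5, -1.0]
grip_width: 0.0324
grasp_force: 59.6
go [-0.182  0.295  0.127] turn -0.001 | pos [0.5625 0.2069 0.219 ] yaw 13.8 F [ 0.2  0.5 -1. ] w 0.0324 t 8.3
shaker [(0.63, [0.557, 0.206, 0.194]), (0.38, [0.374, -0.32, -0.0])]
jar [(0.68, [0.487, 0.257, -0.004]), (0.53, [0.481, 0.025, 0.001])]
coaster [(0.64, [0.61, 0.193, 0.001])]
coaster [(0.85, [0.613, 0.191, -0.002])]
coaster [[0.609, 0.194], [79.0, 78.0], 13.96500015258789, [0.609000027179718, 0.19499999284744263]]
```

```bash
python3 -m creep '0 -.1 .15 .1 0; 0 -.17 .285 .2 0; 0 -.17 .285 .4 0; 0 -.17 .285 .6 0; 0 -.17 .285 .8 0; 0 -.17 .285 .9 0; 0 -.17 .285 .98 0; 0 -.17 .285 1 0; 0 -.17 .285 1 0'
python3 - <<'E'
from h import *
go(.611,.192,.036,14)
for c in('scene','top'):
  camera(c)
  for n in('shaker','coaster'):print(n,[(round(d['conf'],2),np.round(d['at'],3).tolist()) for d in spot_point(n,c)][:4])
E
```

```text
clock: 9.8
eef_pos: [0.6096, 0.1936, 0.0695]
tool_rot: [0.616, 0.788, 0.001, 0.0]
ft_force: [-1.1, -0.7, -0.0]
grip_width: 0.0326
grasp_force: 59.7
go [-0.013  0.006  0.224] turn -0.0 | pos [0.6096 0.1936 0.0695] yaw 13.9 F [-1.1 -0.7 -0. ] w 0.0326 t 9.8
shaker [(0.68, [0.608, 0.192, 0.038]), (0.67, [0.272, 0.338, -0.002])]
coaster [(0.79, [0.61, 0.189, 0.002])]
shaker []
coaster [(0.8, [0.61, 0.192, -0.002])]
```

Base about 0.039 with TCP at 0.0695, consistent with a 30 mm offset. I lower slowly.

```bash
python3 -m creep '0 -.01 .005 .05 0; 0 -.01 .005 .1 0; 0 -.01 .005 .15 0; 0 -.01 .005 .18 0; 0 -.01 .005 .2 0; 0 -.01 .005 .21 0; 0 -.01 .005 .22 0;  0 -.01 .005 .22 0'
```

```text
clock: 11.1
eef_pos: [0.6104, 0.1922, 0.036]
tool_rot: [0.616, 0.788, 0.0, 0.0]
ft_force: [0.4, 0.3, -0.9]
grip_width: 0.0325
grasp_force: 59.6
```

```bash
python3 -m creep '0 0 0 .004 0; 0 0 0 .007 0; 0 0 0 .007 0'; python3 -m creep '0 0 0 .004 0; 0 0 0 .007 0; 0 0 0 .007 0'
```

```text
clock: 11.48
eef_pos: [0.6104, 0.1922, 0.0359]
tool_rot: [0.616, 0.788, 0.0, 0.0]
ft_force: [-1.9, -0.7, 4.8]
grip_width: 0.0324
grasp_force: 60.0
clock: 11.85
eef_pos: [0.6104, 0.1922, 0.0359]
tool_rot: [0.616, 0.788, 0.001, 0.0]
ft_force: [-3.8, -0.6, 11.5]
grip_width: 0.0326
grasp_force: 60.5
```

Contact made. I release and rise.

```bash
python3 -m creep '.45 0 0 -.007 0; .5 0 0 -.007 0; .6 0 0 -.007 0; .8 0 0 -.007 0; 1 0 0 -.007 0; 1 0 0 -.007 0; 1 0 0 -.1 0; 1 0 0 -.3 0; 1 0 0 -.6 0; 1 0 0 -.9 0; 1 0 0 -1 0; 1 0 0 -1 0'
python3 -m creep '1 .05 -.05 -.2 0;1 .2 -.2 -.3 0; 1 .4 -.4 -.4 0; 1 .5 -.5 -.4 0;1 .5 -.5 -.4 0'
python3 - <<'E'
from h import *
for c in('scene','top'):
  camera(c)
  for n in('shaker','coaster','jar','tin'):print(c,n,[(round(d['conf'],2),np.round(d['at'],3).tolist()) for d in spot_point(n,c)][:4])
go(.38,.316,.22,14)
E
```

```text
clock: 13.35
eef_pos: [0.6109, 0.1923, 0.1855]
tool_rot: [0.616, 0.788, 0.001, 0.001]
ft_force: [0.4, -0.1, -0.7]
grip_width: 0.0855
grasp_force: 0.0
clock: 13.98
eef_pos: [0.5178, 0.2472, 0.2422]
tool_rot: [0.615, 0.788, -0.001, -0.0]
ft_force: [0.2, -0.3, 0.3]
grip_width: 0.0854
grasp_force: 0.0
scene shaker [(0.71, [0.486, 0.332, 0.001]), (0.53, [0.272, 0.334, 0.002]), (0.47, [0.61, 0.191, 0.006]), (0.39, [0.654, -0.197, -0.003])]
scene coaster [(0.68, [0.609, 0.185, 0.001])]
scene jar [(0.9, [0.499, 0.254, -0.001]), (0.57, [0.383, 0.316, 0.061])]
scene tin [(0.79, [0.376, 0.321, 0.018])]
top shaker [(0.54, [0.272, 0.333, -0.001]), (0.47, [0.608, 0.191, 0.007]), (0.4, [0.373, -0.319, -0.002])]
top coaster [(0.76, [0.609, 0.192, -0.001])]
top jar [(0.63, [0.378, 0.315, 0.018]), (0.61, [0.49, 0.253, -0.001])]
top tin [(0.75, [0.379, 0.314, 0.018])]
go [ 0.673 -0.793  0.157] turn -0.001 | pos [0.5197 0.2465 0.2435] yaw 13.9 F [-0.1  0.2  0.5] w 0.0855 t 14.5
```

Shaker stands at (0.610,0.191,0.006), on the coaster. Next is the jar.

```bash
python3 -m creep '1 .2 -.2 .05 0;1 .4 -.4 .1 0; 1 .55 -.6 .1 0; 1 .67 -.79 .1 0;1 .67 -.79 .1 0;1 .67 -.79 .1 0'
python3 - <<'E'
from h import *
p=camera_params('wrist');w=camera('wrist');save('w2',w)
for n in('jar','tin'): print(n,[(round(d['conf'],2),np.round(d['at'],3).tolist()) for d in spot_point(n,'wrist')][:2])
for n,z in(('board',.018),('tin',.058)):
  for d in cut_out(n,'wrist')[:1]: print(n,[np.round(x,3).tolist() for x in axes(d['pixels'],p,z)])
print(proj([.38,.316,.122],p)); go(.38,.317,.092,14.5)
E
```

```text
clock: 15.22
eef_pos: [0.3807, 0.3159, 0.229]
tool_rot: [0.616, 0.788, 0.0, 0.0]
ft_force: [0.3, -0.7, -0.0]
grip_width: 0.0851
grasp_force: 0.0
jar [(0.57, [0.498, 0.253, -0.0])]
tin [(0.9, [0.381, 0.315, 0.018]), (0.2, [0.382, 0.31, 0.056])]
board [[0.38, 0.319], [58.0, 177.0], 103.51000213623047, [0.3720000088214874, 0.35199999809265137]]
tin [[0.38, 0.317], [52.0, 103.0], 107.02799987792969, [0.3709999918937683, 0.3449999988079071]]
[317.  204.3]
go [ 0.011 -0.003  0.91 ] turn -0.004 | pos [0.3809 0.3155 0.2286] yaw 13.9 F [ 0.6 -0.9  0.1] w 0.0856 t 15.5
```

View pics/w2.png

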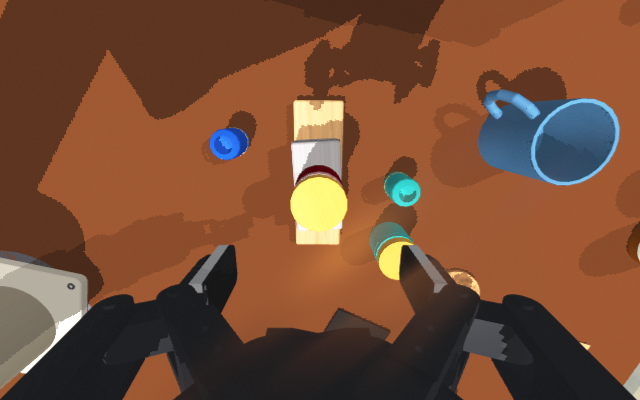

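Lid centre is at (319,204), where it was predicted. I descend and grip.

```bash
python3 -m creep '1 .005 0 .2 0; 1 .005 0 .4 0; 1 .005 0 .6 0; 1 .005 0 .75 0; 1 .005 0 .85 0; 1 .005 0 .9 0; 1 .005 0 .9 0; .6 .005 0 .9 0; .5 .005 0 .9 0; .4 .005 0 .9 0; .2 .005 0 .9 0; 0 .005 0 .9 0'
python3 -m creep '0 0 0 0 0; 0 0 0 0 0; 0 0 0 -.05 0; 0 0 0 -.1 0; 0 0 0 -.2 0; 0 0 0 -.3 0; 0 0 0 -.5 0; 0 0 0 -.7 0; 0 0 0 -.7 0'
python3 - <<'E'
from h import *
go(.655,-.197,.2,14)
for c in('scene','top'):
  camera(c)
  for n in('jar','tin','plate'):print(c,n,[(round(d['conf'],2),np.round(d['at'],3).tolist()) for d in spot_point(n,c)][:3])
E
```

```text
clock: 16.98
eef_pos: [0.381, 0.3172, 0.0948]
tool_rot: [0.616, 0.788, 0.001, 0.0]
ft_force: [1.2, -0.2, 6.6]
grip_width: 0.0488
grasp_force: 62.3
clock: 18.1
eef_pos: [0.3815, 0.3179, 0.202]
tool_rot: [0.616, 0.788, 0.003, 0.001]
ft_force: [0.2, -0.4, -2.4]
grip_width: 0.0486
grasp_force: 62.5
go [-3.771  0.942  0.007] turn -0.0 | pos [0.3815 0.3179 0.202 ] yaw 13.9 F [ 0.2 -0.4 -2.4] w 0.0486 t 18.1
scene jar [(0.91, [0.497, 0.253, -0.001]), (0.74, [0.388, 0.316, 0.167])]
scene tin [(0.92, [0.38, 0.319, 0.022])]
scene plate [(0.82, [0.654, -0.195, 0.002])]
top jar [(0.7, [0.38, 0.314, 0.163])]
top tin [(0.66, [0.381, 0.314, 0.017])]
top plate [(0.71, [0.606, 0.194, 0.011]), (0.56, [0.647, -0.193, 0.001])]
```

```bash
python3 -m creep '0 -.1 .05 0 0; 0 -.25 .1 0 0; 0 -.45 .15 0 0; 0 -.65 .2 0 0; 0 -.85 .25 0 0; 0 -1 .25 0 0'
python3 -m creep '0 -.2 .05 0 0; 0 -.4 .1 0 0; 0 -.6 .15 0 0; 0 -.8 .2 0 0; 0 -1 .25 0 0'
python3 -m creep '0 -.2 .05 0 0; 0 -.4 .1 0 0; 0 -.6 .15 0 0; 0 -.8 .2 0 0; 0 -.95 .24 0 0; 0 -1 .25 0 0; 0 -1 .25 0 0'
python3 - <<'E'
from h import *
go(.655,-.197,.2,14)
p=camera_params('wrist');w=camera('wrist')
for n in('plate',):
  print(n,[(round(d['conf'],2),np.round(d['at'],3).tolist()) for d in spot_point(n,'wrist')][:2])
  for d in cut_out(n,'wrist')[:1]: print(n,[np.round(x,3).tolist() for x in axes(d['pixels'],p,.014)])
E
```

```text
clock: 19.25
eef_pos: [0.4536, 0.178, 0.1985]
tool_rot: [0.617, 0.787, -0.0, 0.0]
ft_force: [0.5, -0.6, -2.8]
grip_width: 0.049
grasp_force: 62.5
clock: 19.88
eef_pos: [0.5255, 0.0414, 0.1985]
tool_rot: [0.616, 0.787, -0.0, 0.0]
ft_force: [0.6, 0.0, -2.1]
grip_width: 0.0488
grasp_force: 62.5
clock: 20.75
eef_pos: [0.5972, -0.0937, 0.1982]
tool_rot: [0.616, 0.787, -0.0, -0.001]
ft_force: [0.2, 1.6, -3.0]
grip_width: 0.0488
grasp_force: 62.5
go [-0.761  0.209 -0.012] turn -0.001 | pos [ 0.5972 -0.0937  0.1982] yaw 13.9 F [ 0.2  1.6 -3. ] w 0.0488 t 20.8
plate []
plate [[0.683, -0.14], [23.0, 83.0], 160.21200561523438, [0.6790000200271606, -0.13699999451637268]]
```

```bash
python3 -m creep '0 -.2 .05 0 0; 0 -.4 .1 0 0; 0 -.6 .16 0 0; 0 -.74 .2 0 0; 0 -.765 .21 0 0; 0 -.765 .21 .2 0; 0 -.765 .21 .4 0; 0 -.765 .21 .6 0; 0 -.765 .21 .8 0; 0 -.765 .21 .85 0; 0 -.765 .21 .85 0'
python3 - <<'E'
from h import *
go(.655,-.197,.043,14)
for c in('scene','top'):
  p=camera_params(c);camera(c)
  for n in('jar','plate'):
    print(c,n,[(round(d['conf'],2),np.round(d['at'],3).tolist()) for d in spot_point(n,c)][:3])
E
```

```text
clock: 22.28
eef_pos: [0.6556, -0.196, 0.0714]
tool_rot: [0.616, 0.788, -0.0, -0.0]
ft_force: [-0.3, 0.2, -3.1]
grip_width: 0.049
grasp_force: 62.6
go [-0.006 -0.006  0.189] turn 0.0 | pos [ 0.6556 -0.196   0.0714] yaw 14.0 F [-0.3  0.2 -3.1] w 0.049 t 22.3
scene jar [(0.65, [0.658, -0.197, 0.038]), (0.64, [0.498, 0.256, -0.005])]
scene plate [(0.75, [0.654, -0.197, -0.002]), (0.37, [0.478, 0.021, -0.0])]
top jar [(0.79, [0.491, 0.257, -0.002]), (0.53, [0.662, -0.196, 0.036])]
top plate [(0.86, [0.65, -0.196, -0.001]), (0.49, [0.672, -0.013, 0.0])]
```

```bash
python3 -m creep '0 -.003 -.018 .05 0; 0 -.003 -.018 .1 0; 0 -.003 -.018 .14 0; 0 -.003 -.018 .17 0; 0 -.003 -.018 .18 0; 0 -.003 -.018 .186 0;0 -.003 -.018 .186 0'; python3 -m creep '0 0 0 .003 0; 0 0 0 .005 0; 0 0 0 .005 0'; 
```

```text
clock: 23.45
eef_pos: [0.6534, -0.198, 0.0435]
tool_rot: [0.616, 0.788, 0.0, 0.0]
ft_force: [0.6, 0.1, -2.5]
grip_width: 0.0488
grasp_force: 62.6
clock: 23.82
eef_pos: [0.6534, -0.198, 0.0429]
tool_rot: [0.616, 0.788, 0.0, 0.0]
ft_force: [-0.2, -0.0, -0.9]
grip_width: 0.0489
grasp_force: 62.6
```

```bash
python3 -m creep '0 0 0 .004 0; 0 0 0 .007 0; 0 0 0 .007 0'
```

```text
clock: 24.2
eef_pos: [0.6534, -0.198, 0.0428]
tool_rot: [0.616, 0.788, 0.0, 0.0]
ft_force: [-2.6, 0.7, 5.6]
grip_width: 0.0486
grasp_force: 63.4
```

```bash
python3 -m creep '.6 0 0 -.003 0; .65 0 0 -.003 0; .8 0 0 -.003 0; 1 0 0 -.003 0; 1 0 0 -.003 0; 1 0 0 -.1 0; 1 0 0 -.3 0; 1 0 0 -.6 0; 1 0 0 -.9 0; 1 0 0 -1 0; 1 0 0 -1 0'
python3 -m creep '1 .2 -.05 -.2 0;1 .4 -.1 -.3 0; 1 .6 -.15 -.3 0; 1 .8 -.2 -.3 0;1 1 -.25 -.3 0;1 1 -.25 -.3 0'
python3 - <<'E'
from h import *
for c in('scene','top'):
  camera(c)
  for n in('jar','plate','shaker','tin'):print(c,n,[(round(d['conf'],2),np.round(d['at'],3).tolist()) for d in spot_point(n,c)][:4])
go(.38,.317,.2,16)
E
```

```text
clock: 25.58
eef_pos: [0.654, -0.1982, 0.1935]
tool_rot: [0.616, 0.788, 0.001, 0.002]
ft_force: [-0.1, 0.3, -1.2]
grip_width: 0.0853
grasp_force: 0.0
clock: 26.32
eef_pos: [0.5788, -0.0596, 0.2345]
tool_rot: [0.615, 0.789, -0.001, -0.002]
ft_force: [0.3, -0.4, -1.2]
grip_width: 0.0858
grasp_force: 0.0
scene jar [(0.74, [0.658, -0.199, 0.011]), (0.54, [0.497, 0.255, -0.003])]
scene plate [(0.95, [0.654, -0.197, -0.001]), (0.34, [0.657, -0.198, 0.012])]
scene shaker [(0.68, [0.483, 0.328, -0.0]), (0.56, [0.609, 0.195, 0.01]), (0.46, [0.277, 0.335, -0.003])]
scene tin [(0.97, [0.378, 0.321, 0.019])]
top jar [(0.85, [0.486, 0.253, -0.004]), (0.45, [0.654, -0.197, 0.007])]
top plate [(0.85, [0.651, -0.195, 0.001])]
top shaker [(0.71, [0.482, 0.332, -0.005]), (0.57, [0.273, 0.336, -0.002]), (0.54, [0.609, 0.191, 0.009])]
top tin [(0.73, [0.381, 0.313, 0.019])]
go [ 2.774 -0.693  0.242] turn -0.012 | pos [ 0.5809 -0.0619  0.2363] yaw 13.9 F [-0.3  0.3 -0. ] w 0.0854 t 26.8
```

Jar is within a few mm of the plate centre. Next is the tin.

```bash
python3 -m creep '1 .2 -.05 0 0;1 .5 -.12 0 0; 1 .8 -.2 0 0; 1 1 -.25 0 0'
python3 -m creep '1 .3 -.07 0 0;1 .6 -.15 0 0; 1 .9 -.22 0 0; 1 1 -.25 0 0'
python3 -m creep '1 .2 -.05 .1 0;1 .5 -.12 .2 0; 1 .7 -.18 .24 0; 1 .774 -.19 .24 0;1 .774 -.19 .24 0;1 .774 -.19 .24 0'
python3 - <<'E'
from h import *
for k in range(2):
  p=camera_params('wrist');w=camera('wrist')
  for n,z in(('board',.018),('tin',.058)):
    for d in cut_out(n,'wrist')[:1]: print(n,[np.round(x,3).tolist() for x in axes(d['pixels'],p,z)])
    print(n,[(round(d['conf'],2),np.round(d['at'],3).tolist()) for d in spot_point(n,'wrist')][:2])
save('w3',w)
go(.38,.317,.045,15)
print(proj([.38,.317,.058],p))
E
```

```text
clock: 27.32
eef_pos: [0.5073, 0.0764, 0.2367]
tool_rot: [0.616, 0.788, 0.0, -0.0]
ft_force: [-0.1, -0.2, 0.2]
grip_width: 0.0855
grasp_force: 0.0
clock: 27.82
eef_pos: [0.4347, 0.2134, 0.2368]
tool_rot: [0.615, 0.789, 0.0, 0.0]
ft_force: [-0.1, 0.1, -0.6]
grip_width: 0.0852
grasp_force: 0.0
clock: 28.58
eef_pos: [0.3809, 0.3167, 0.2009]
tool_rot: [0.617, 0.787, 0.0, 0.0]
ft_force: [-0.0, -1.2, -0.4]
grip_width: 0.0851
grasp_force: 0.0
board [[0.38, 0.318], [59.0, 180.0], 103.2490005493164, [0.3720000088214874, 0.3529999852180481]]
board []
tin [[0.38, 0.317], [51.0, 101.0], 106.5999984741211, [0.3790000081062317, 0.3190000057220459]]
tin [(0.68, [0.379, 0.316, 0.013])]
board [[0.38, 0.319], [59.0, 180.0], 103.70600128173828, [0.3720000088214874, 0.35199999809265137]]
board []
tin [[0.379, 0.317], [52.0, 101.0], 105.30699920654297, [0.3790000081062317, 0.3199999928474426]]
tin [(0.73, [0.379, 0.317, 0.017])]
go [-2.000e-03 -1.000e-03  1.037e+00] turn -0.006 | pos [0.3801 0.3174 0.2005] yaw 13.9 F [0.7 0.3 0. ] w 0.0857 t 29.1
[317.3 193.5]
```

View pics/w3.png

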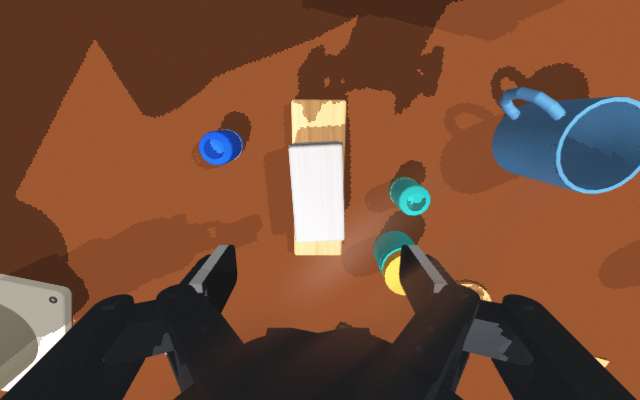

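Tin alone on the board at (317,193), long axis 106°. I descend and grip it.

```bash
python3 -m creep '1 0 0 .2 -.01; 1 0 0 .4 -.011; 1 0 0 .6 -.011; 1 0 0 .8 -.011; 1 0 0 .95 -.011; 1 0 0 1 -.011; 1 0 0 1 -.011'
python3 -m creep '1 0 0 .025 0; .7 0 0 .025 0; .6 0 0 .025 0; .5 0 0 .025 0; .3 0 0 .025 0; 0 0 0 .025 0; 0 0 0 .025 0; 0 0 0 .025 0;0 0 0 .025 0'
python3 -m creep '0 0 0 -.05 0; 0 0 0 -.1 0; 0 0 0 -.2 0; 0 0 0 -.4 0; 0 0 0 -.6 0; 0 0 0 -.8 0; 0 0 0 -1 0; 0 0 0 -1 0'
python3 - <<'E'
from h import *
go(.377,-.323,.197,-4.5)
for c in('scene','top'):
  p=camera_params(c);camera(c)
  for n in('tin','board','trivet'):print(c,n,[(round(d['conf'],2),np.round(d['at'],3).tolist()) for d in spot_point(n,c)][:3])
  for n,z in(('trivet',.01),('board',.018)):
    for d in cut_out(n,c)[:1]: print(n,[np.round(x,3).tolist() for x in axes(d['pixels'],p,z)])
E
```

```text
clock: 29.95
eef_pos: [0.3799, 0.3175, 0.0505]
tool_rot: [0.602, 0.798, -0.0, -0.0]
ft_force: [-0.1, 0.1, 0.4]
grip_width: 0.0853
grasp_force: 0.0
clock: 31.08
eef_pos: [0.3805, 0.3179, 0.0476]
tool_rot: [0.602, 0.798, 0.001, 0.0]
ft_force: [0.1, -0.5, 6.4]
grip_width: 0.0511
grasp_force: 64.0
clock: 32.08
eef_pos: [0.3815, 0.3187, 0.2]
tool_rot: [0.602, 0.798, 0.003, 0.001]
ft_force: [-0.6, 0.3, -2.1]
grip_width: 0.0516
grasp_force: 63.4
go [-4.106e+00 -1.202e+00  2.000e-03] turn 0.113 | pos [0.3815 0.3187 0.2   ] yaw 15.9 F [-0.6  0.3 -2.1] w 0.0516 t 32.1
scene tin [(0.73, [0.381, 0.316, -0.002]), (0.71, [0.379, 0.319, 0.171])]
scene board [(0.69, [0.38, 0.318, -0.004]), (0.68, [0.654, -0.198, 0.01])]
scene trivet [(0.68, [0.37, -0.327, -0.0])]
trivet [[0.379, -0.326], [136.0, 94.0], 84.24800109863281, [0.3799999952316284, -0.3269999921321869]]
board [[0.39, 0.309], [71.0, 199.0], 104.4280014038086, [0.38999998569488525, 0.3070000112056732]]
top tin []
top board [(0.76, [0.378, 0.32, -0.0])]
top trivet [(0.94, [0.376, -0.32, -0.002])]
trivet [[0.377, -0.323], [141.0, 92.0], 85.697998046875, [0.375, -0.3230000138282776]]
board [[0.388, 0.294], [60.0, 142.0], 103.48600006103516, [0.39100000262260437, 0.27399998903274536]]
```

```bash
python3 -m creep '0 -.1 -.03 0 0; 0 -.25 -.07 0 0; 0 -.45 -.13 0 0; 0 -.65 -.19 0 0; 0 -.85 -.25 0 0; 0 -1 -.29 0 0'
python3 -m creep '0 -.2 -.06 0 0; 0 -.4 -.12 0 0; 0 -.6 -.17 0 0; 0 -.8 -.23 0 0; 0 -1 -.29 0 0'
python3 -m creep '0 -.2 -.06 0 0; 0 -.4 -.12 0 0; 0 -.6 -.17 0 0; 0 -.8 -.23 0 0; 0 -.9 -.27 0 0; 0 -1 -.29 0 0; 0 -1 -.29 0 0'
python3 -m creep '0 0 0 0 .03; 0 0 0 0 .06; 0 0 0 0 .09; 0 0 0 0 .11; 0 0 0 0 .113;  0 0 0 0 .113'
python3 - <<'E'
from h import *
p=camera_params('wrist');w=camera('wrist')
for n,z in(('trivet',.01),):
    for d in cut_out(n,'wrist')[:1]: print(n,[np.round(x,3).tolist() for x in axes(d['pixels'],p,z)])
    print(n,[(round(d['conf'],2),np.round(d['at'],3).tolist()) for d in spot_point(n,'wrist')][:2])
go(.376,-.323,.2,-4.7)
E
```

```text
clock: 33.42
eef_pos: [0.3787, 0.1592, 0.1968]
tool_rot: [0.603, 0.798, -0.0, 0.0]
ft_force: [-0.1, 0.8, -1.9]
grip_width: 0.051
grasp_force: 63.4
clock: 34.05
eef_pos: [0.3779, 0.0035, 0.1969]
tool_rot: [0.603, 0.798, -0.0, 0.0]
ft_force: [0.8, -0.1, -1.0]
grip_width: 0.051
grasp_force: 63.4
clock: 34.92
eef_pos: [0.3778, -0.1519, 0.1968]
tool_rot: [0.603, 0.798, 0.0, 0.0]
ft_force: [-0.2, 1.1, -0.4]
grip_width: 0.0511
grasp_force: 63.3
clock: 35.67
eef_pos: [0.3779, -0.1506, 0.1968]
tool_rot: [0.733, 0.68, 0.0, -0.0]
ft_force: [0.5, -1.1, -1.6]
grip_width: 0.0512
grasp_force: 63.5
trivet []
go [-1.145  0.075 -0.022] turn 0.002 | pos [ 0.3779 -0.1509  0.1968] yaw -4.4 F [ 0.2 -0.2 -1.2] w 0.0516 t 35.8
```

```bash
python3 -m creep '0 -.2 .02 0 0; 0 -.4 .03 0 0; 0 -.6 .04 0 0; 0 -.8 .06 0 0; 0 -.95 .07 0 0; 0 -1 .075 0 0; 0 -1 .075 0 0'
python3 -m creep '0 -.07 0 0 0; 0 -.145 0 0 0; 0 -.145 0 .15 0; 0 -.145 0 .35 0; 0 -.145 0 .55 0; 0 -.145 0 .75 0; 0 -.145 0 .85 0; 0 -.145 0 .9 0; 0 -.145 0 .9 0'
python3 - <<'E'
from h import *
go(.376,-.323,.0396,-4.5)
for c in('scene','top'):
  p=camera_params(c);b=camera(c)
  for n in('tin','trivet'):
    print(c,n,[(round(d['conf'],2),np.round(d['at'],3).tolist()) for d in spot_point(n,c)][:3])
  if c=='top':save('top2',cv2.resize(b[190:300,370:490],None,fx=4,fy=4))
E
```

```text
clock: 36.7
eef_pos: [0.3775, -0.3013, 0.1965]
tool_rot: [0.734, 0.679, 0.0, -0.0]
ft_force: [0.3, 0.5, -1.2]
grip_width: 0.0511
grasp_force: 63.4
clock: 37.83
eef_pos: [0.3762, -0.3234, 0.062]
tool_rot: [0.734, 0.679, 0.0, 0.0]
ft_force: [0.7, -0.9, -2.7]
grip_width: 0.0509
grasp_force: 63.4
go [ 0.003 -0.001  0.149] turn 0.0 | pos [ 0.3762 -0.3234  0.062 ] yaw -4.4 F [ 0.7 -0.9 -2.7] w 0.0509 t 37.8
scene tin [(0.56, [0.375, -0.324, 0.032])]
scene trivet [(0.9, [0.371, -0.327, -0.0]), (0.65, [0.61, 0.191, 0.007]), (0.36, [0.653, -0.197, -0.0])]
top tin [(0.63, [0.375, -0.329, 0.031])]
top trivet [(0.66, [0.375, -0.321, -0.002])]
```

View pics/top2.png

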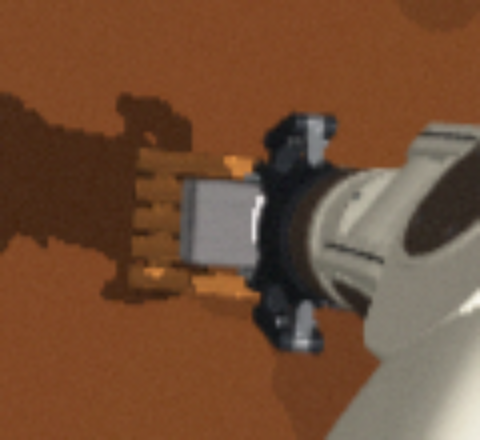

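The tin hangs level and lined up over the slats (crop 220,222). I lower it.

```bash
python3 -m creep '0 .012 0 .04 0; 0 .012 0 .08 0; 0 .012 0 .11 0; 0 .012 0 .13 0; 0 .012 0 .142 0; 0 .012 0 .147 0; 0 .012 0 .147 0'; python3 -m creep '0 0 0 .004 0; 0 0 0 .008 0; 0 0 0 .008 0'
```

```text
clock: 39.0
eef_pos: [0.3762, -0.3214, 0.0398]
tool_rot: [0.734, 0.679, 0.0, 0.0]
ft_force: [0.5, -0.5, -1.2]
grip_width: 0.0512
grasp_force: 63.4
clock: 39.38
eef_pos: [0.3762, -0.3215, 0.0396]
tool_rot: [0.734, 0.679, 0.0, 0.0]
ft_force: [-2.2, 1.3, 5.4]
grip_width: 0.0512
grasp_force: 64.3
```

```bash
python3 -m creep '.65 0 0 -.003 0; .7 0 0 -.003 0; .8 0 0 -.003 0; 1 0 0 -.003 0; 1 0 0 -.003 0; 1 0 0 -.1 0; 1 0 0 -.3 0; 1 0 0 -.6 0; 1 0 0 -.9 0; 1 0 0 -1 0; 1 0 0 -1 0'
python3 -m creep '1 .2 0 0 -.05;1 .5 0 0 -.1; 1 .8 0 0 -.1; 1 1 0 0 -.1; 1 1 0 0 -.1'
python3 - <<'E'
from h import *
go(.38,.318,.19,13.5)
for c in('scene','top'):
  p=camera_params(c);camera(c)
  for n in('tin','trivet','board','mat'):print(c,n,[(round(d['conf'],2),np.round(d['at'],3).tolist()) for d in spot_point(n,c)][:3])
  for n,z in(('tin',.05),('board',.018),('mat',.004)):
    for d in cut_out(n,c)[:1]: print(n,[np.round(x,3).tolist() for x in axes(d['pixels'],p,z)])
E
```

```text
clock: 40.75
eef_pos: [0.3766, -0.3218, 0.1898]
tool_rot: [0.734, 0.679, 0.0, 0.001]
ft_force: [0.2, 0.2, -0.6]
grip_width: 0.0859
grasp_force: 0.0
clock: 41.38
eef_pos: [0.3863, -0.1697, 0.1867]
tool_rot: [0.617, 0.787, -0.001, -0.002]
ft_force: [-0.1, -0.3, 0.5]
grip_width: 0.0857
grasp_force: 0.0
go [ 3.168  0.734 -0.016] turn 0.002 | pos [ 0.3863 -0.1697  0.1867] yaw 13.8 F [-0.1 -0.3  0.5] w 0.0857 t 41.4
scene tin [(0.95, [0.374, -0.324, 0.01])]
scene trivet [(0.6, [0.373, -0.326, 0.002])]
scene board [(0.62, [0.384, 0.317, -0.003])]
scene mat [(0.81, [0.477, 0.02, 0.001])]
board [[0.395, 0.306], [74.0, 198.0], 104.38999938964844, [0.39399999380111694, 0.30300000309944153]]
mat [[0.375, -0.326], [140.0, 96.0], 84.63600158691406, [0.38999998569488525, -0.33000001311302185]]
top tin []
top trivet []
top board [(0.86, [0.379, 0.318, 0.004])]
top mat [(0.85, [0.478, 0.024, -0.005])]
board [[0.382, 0.314], [62.0, 184.0], 103.83799743652344, [0.38199999928474426, 0.3149999976158142]]
mat [[0.481, 0.022], [202.0, 92.0], 76.78099822998047, [0.48100000619888306, 0.020999999716877937]]
```

Tin at (0.374,-0.324,0.010), placed. Last is the board.

```bash
python3 -m creep '1 .2 .05 0 0;1 .5 .12 0 0; 1 .8 .19 0 0; 1 1 .23 0 0; 1 1 .23 0 0'
python3 -m creep '1 .3 .07 0 0;1 .6 .14 0 0; 1 .9 .21 0 0; 1 1 .23 0 0'
python3 -m creep '1 .3 .07 0 0;1 .6 .14 0 0; 1 .9 .21 0 0; 1 1 .23 0 0; 1 1 .23 0 0'
python3 - <<'E'
from h import *
go(.38,.318,.15,13.5)
for k in range(2):
  p=camera_params('wrist');w=camera('wrist')
  for n,z in(('board',.018),):
    for d in cut_out(n,'wrist')[:1]: print(n,[np.round(x,3).tolist() for x in axes(d['pixels'],p,z)])
    print(n,[(round(d['conf'],2),np.round(d['at'],3).tolist()) for d in spot_point(n,'wrist')][:2])
save('w4',w)
E
```

```text
clock: 42.8
eef_pos: [0.3858, -0.0164, 0.1886]
tool_rot: [0.617, 0.787, 0.0, 0.0]
ft_force: [-0.2, -0.4, -0.4]
grip_width: 0.0852
grasp_force: 0.0
clock: 43.3
eef_pos: [0.3846, 0.1372, 0.1886]
tool_rot: [0.618, 0.786, 0.0, 0.0]
ft_force: [-0.3, -0.7, 0.4]
grip_width: 0.0854
grasp_force: 0.0
clock: 43.92
eef_pos: [0.3828, 0.2895, 0.1882]
tool_rot: [0.618, 0.786, -0.001, 0.0]
ft_force: [-0.5, 0.3, -0.1]
grip_width: 0.0854
grasp_force: 0.0
go [0.189 0.027 0.254] turn 0.001 | pos [0.3828 0.2895 0.1882] yaw 13.6 F [-0.5  0.3 -0.1] w 0.0854 t 43.9
board [[0.38, 0.318], [57.0, 177.0], 103.57499694824219, [0.3779999911785126, 0.32499998807907104]]
board [(0.85, [0.378, 0.314, -0.001])]
board [[0.38, 0.318], [59.0, 179.0], 103.10199737548828, [0.3779999911785126, 0.32600000500679016]]
board [(0.73, [0.379, 0.317, -0.002])]
```

View pics/w4.png

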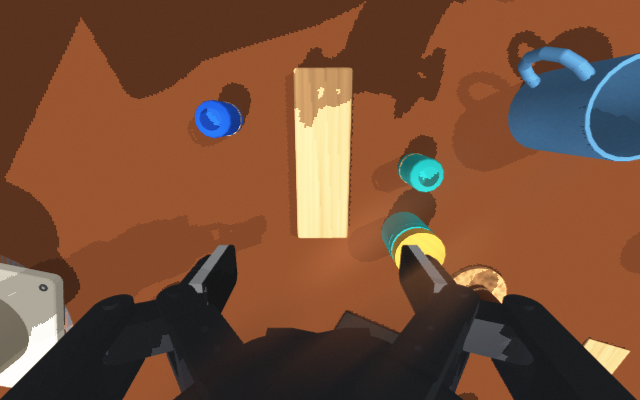

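Board alone, centred at (322,152). The neighbours at (420,172), (415,245) and (218,118) are clear of the fingers. I descend.

```bash
python3 -m creep '1 .1 .02 .1 0; 1 .19 .027 .2 0; 1 .19 .027 .4 0; 1 .19 .027 .6 0; 1 .19 .027 .8 0; 1 .19 .027 .95 0; 1 .19 .027 1 0; 1 .19 .027 1 0; 1 .19 .027 1 0'
python3 -c "
from h import *
go(.38,.318,.027,13.4)"
```

```text
clock: 45.35
eef_pos: [0.3803, 0.3193, 0.0392]
tool_rot: [0.618, 0.786, 0.001, 0.0]
ft_force: [0.5, 0.3, 0.4]
grip_width: 0.0856
grasp_force: 0.0
go [-0.008 -0.004  0.081] turn 0.001 | pos [0.3803 0.3193 0.0392] yaw 13.6 F [0.5 0.3 0.4] w 0.0856 t 45.4
```

```bash
python3 -m creep '1 -.008 0 .04 0; 1 -.008 0 .075 0; 1 -.008 0 .08 0; .8 -.008 0 .08 0; .75 -.008 0 .08 0; .75 -.008 0 .08 0'; python3 -m creep '.7 0 0 0 0; .6 0 0 0 0; .4 0 0 0 0; .2 0 0 0 0; 0 0 0 0 0; 0 0 0 0 0; 0 0 0 0 0'
```

```text
clock: 46.1
eef_pos: [0.3802, 0.3175, 0.0266]
tool_rot: [0.619, 0.786, 0.0, 0.0]
ft_force: [0.0, -0.0, -0.6]
grip_width: 0.0643
grasp_force: 0.0
clock: 46.98
eef_pos: [0.3803, 0.3176, 0.0272]
tool_rot: [0.619, 0.786, 0.0, 0.0]
ft_force: [0.0, -1.3, 6.2]
grip_width: 0.0562
grasp_force: 64.0
```

```bash
python3 -m creep '0 0 0 -.03 0; 0 0 0 -.08 0; 0 0 0 -.2 0; 0 0 0 -.4 0; 0 0 0 -.6 0; 0 0 0 -.8 0; 0 0 0 -1 0; 0 0 0 -1 0'
python3 - <<'E'
from h import *
go(.48,.022,.18,-13.2)
for c in('scene','top'):
  p=camera_params(c);camera(c)
  for n in('board',):print(c,n,[(round(d['conf'],2),np.round(d['at'],3).tolist()) for d in spot_point(n,c)][:3])
E
```

```text
clock: 47.98
eef_pos: [0.3815, 0.3186, 0.1791]
tool_rot: [0.619, 0.786, 0.003, 0.001]
ft_force: [1.1, -0.0, -1.5]
grip_width: 0.056
grasp_force: 64.2
go [-2.076  0.174 -0.01 ] turn 0.149 | pos [0.3815 0.3186 0.1791] yaw 13.6 F [ 1.1 -0.  -1.5] w 0.056 t 48.0
scene board [(0.72, [0.381, 0.32, 0.148])]
top board [(0.8, [0.378, 0.319, 0.151])]
```

```bash
python3 -m creep '0 -.1 .01 0 0; 0 -.25 .02 0 0; 0 -.45 .04 0 0; 0 -.65 .05 0 0; 0 -.85 .07 0 0; 0 -1 .09 0 0'
python3 -m creep '0 -.2 .02 0 0; 0 -.4 .03 0 0; 0 -.6 .05 0 0; 0 -.8 .07 0 0; 0 -.95 .08 0 0; 0 -1 .09 0 0; 0 -1 .09 0 0'
python3 -m creep '0 0 0 0 .03; 0 0 0 0 .06; 0 0 0 0 .09; 0 0 0 0 .12; 0 0 0 0 .14;  0 0 0 0 .149; 0 0 0 0 .149'
python3 - <<'E'
from h import *
go(.48,.022,.031,-13.2)
for c in('scene','top'):
  p=camera_params(c);b=camera(c)
  for n in('board','mat'):
    print(c,n,[(round(d['conf'],2),np.round(d['at'],3).tolist()) for d in spot_point(n,c)][:3])
E
```

```text
clock: 48.92
eef_pos: [0.4282, 0.1725, 0.1757]
tool_rot: [0.619, 0.785, -0.001, -0.0]
ft_force: [0.6, -0.3, -2.3]
grip_width: 0.0558
grasp_force: 64.2
clock: 49.8
eef_pos: [0.4765, 0.0317, 0.176]
tool_rot: [0.619, 0.785, -0.0, -0.001]
ft_force: [-0.0, 0.8, -1.7]
grip_width: 0.056
grasp_force: 64.2
clock: 50.68
eef_pos: [0.4765, 0.0327, 0.1764]
tool_rot: [0.783, 0.621, -0.0, -0.0]
ft_force: [0.9, 0.4, -2.3]
grip_width: 0.0558
grasp_force: 64.2
go [-0.064  0.039  0.97 ] turn 0.0 | pos [0.4765 0.0327 0.1764] yaw -13.2 F [ 0.9  0.4 -2.3] w 0.0558 t 50.7
scene board [(0.97, [0.48, 0.03, 0.146])]
scene mat [(0.91, [0.478, 0.02, -0.0]), (0.72, [0.61, 0.191, 0.004]), (0.64, [0.577, -0.424, 0.002])]
top board []
top mat [(0.6, [0.374, -0.326, 0.009])]
```

```bash
python3 -m creep '0 -.03 .02 .1 0; 0 -.064 .03 .25 0; 0 -.064 .03 .45 0; 0 -.064 .03 .65 0; 0 -.064 .03 .8 0; 0 -.064 .03 .87 0; 0 -.064 .03 .89 0;0 -.064 .03 .89 0;0 -.064 .03 .89 0'
python3 - <<'E'
from h import *
go(.48,.022,.031,-13.2)
for c in('scene','top'):
  p=camera_params(c);b=camera(c)
  for n in('board','mat'):
    print(c,n,[(round(d['conf'],2),np.round(d['at'],3).tolist()) for d in spot_point(n,c)][:3])
  for d in cut_out('board',c)[:1]: print([np.round(x,3).tolist() for x in axes(d['pixels'],p,.034)])
save('top3',cv2.resize(b[150:260,240:360],None,fx=4,fy=4))
E
```

```text
clock: 52.1
eef_pos: [0.4798, 0.0218, 0.0439]
tool_rot: [0.784, 0.621, 0.001, 0.001]
ft_force: [0.3, -0.2, -2.2]
grip_width: 0.0556
grasp_force: 64.1
go [0.002 0.001 0.086] turn -0.0 | pos [0.4798 0.0218 0.0439] yaw -13.2 F [ 0.3 -0.2 -2.2] w 0.0556 t 52.1
scene board [(0.71, [0.481, 0.021, 0.014])]
scene mat [(0.61, [0.478, 0.019, 0.0])]
[[0.49, 0.014], [184.0, 77.0], 77.18099975585938, [0.48899999260902405, 0.010999999940395355]]
top board [(0.67, [0.377, -0.317, -0.002])]
top mat []
[[0.466, -0.042], [50.0, 62.0], 169.1020050048828, [0.4659999907016754, -0.0430000014603138]]
```

View pics/top3.png

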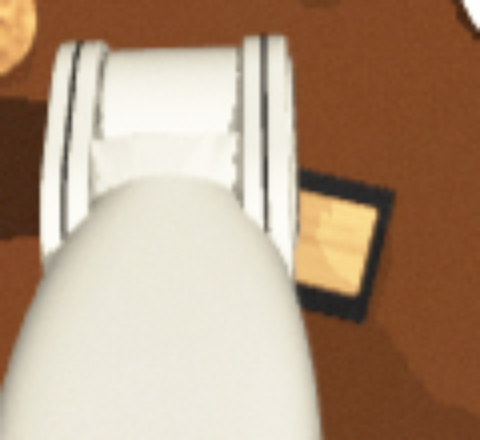

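The board end (crop 340,245) lies evenly inside the mat with parallel edges. I lower it.

```bash
python3 -m creep '0 0 0 .03 0; 0 0 0 .05 0; 0 0 0 .065 0; 0 0 0 .075 0; 0 0 0 .08 0; 0 0 0 .082 0; 0 0 0 .082 0'; python3 -m creep '0 0 0 .004 0; 0 0 0 .008 0; 0 0 0 .008 0'
```

```text
clock: 53.38
eef_pos: [0.4789, 0.0218, 0.0312]
tool_rot: [0.784, 0.621, 0.0, 0.0]
ft_force: [-3.3, -0.0, 5.6]
grip_width: 0.0561
grasp_force: 64.9
clock: 53.75
eef_pos: [0.4789, 0.0218, 0.0311]
tool_rot: [0.784, 0.621, 0.0, 0.0]
ft_force: [-5.9, -0.5, 14.9]
grip_width: 0.0563
grasp_force: 66.0
```

```bash
python3 -m creep '.7 0 0 -.008 0; .75 0 0 -.008 0; .85 0 0 -.01 0; 1 0 0 -.01 0; 1 0 0 -.01 0; 1 0 0 -.1 0; 1 0 0 -.3 0; 1 0 0 -.6 0; 1 0 0 -.9 0; 1 0 0 -1 0; 1 0 0 -1 0'
python3 -m creep '1 .3 -.3 -.2 0; 1 .6 -.6 -.3 0; 1 .9 -.9 -.3 0; 1 .9 -.9 -.3 0; 1 .9 -.9 -.3 0'
python3 - <<'E'
from h import *
go(.4,.1,.3)
for c in('scene','top'):
  p=camera_params(c);b=camera(c)
  for n in('board','mat','tin','trivet','jar','plate','shaker','coaster','tumbler','eggcup'):print(c,n,[(round(d['conf'],2),np.round(d['at'],3).tolist()) for d in spot_point(n,c)][:3])
  for d in cut_out('board',c)[:1]: print([np.round(x,3).tolist() for x in axes(d['pixels'],p,.02)])
  save('end_'+c,b)
E
```

```text
clock: 55.12
eef_pos: [0.4802, 0.0218, 0.1818]
tool_rot: [0.784, 0.621, 0.002, 0.001]
ft_force: [-0.0, 0.0, -0.0]
grip_width: 0.0854
grasp_force: 0.0
clock: 55.75
eef_pos: [0.3779, 0.1842, 0.2238]
tool_rot: [0.783, 0.622, -0.001, 0.0]
ft_force: [0.8, 0.3, -0.7]
grip_width: 0.0852
grasp_force: 0.0
go [-0.514  0.271 -0.507] turn 0 | pos [0.3779 0.1842 0.2238] yaw -13.1 F [ 0.8  0.3 -0.7] w 0.0852 t 55.8
scene board [(0.72, [0.482, 0.024, 0.001])]
scene mat [(0.87, [0.479, 0.02, -0.0]), (0.19, [0.611, 0.191, 0.006])]
scene tin [(0.89, [0.376, -0.321, 0.01])]
scene trivet [(0.8, [0.371, -0.328, 0.002]), (0.26, [0.477, 0.02, 0.004])]
scene jar [(0.69, [0.502, 0.255, -0.002]), (0.61, [0.658, -0.196, 0.012])]
scene plate [(0.77, [0.655, -0.198, -0.002])]
scene shaker [(0.59, [0.483, 0.33, 0.0]), (0.57, [0.609, 0.193, 0.008]), (0.57, [0.276, 0.335, -0.001])]
scene coaster [(0.84, [0.612, 0.19, -0.0])]
scene tumbler [(0.7, [0.578, -0.425, -0.0])]
scene eggcup [(0.56, [0.671, -0.011, 0.003]), (0.2, [0.609, 0.19, 0.002])]
top board [(0.86, [0.476, 0.019, 0.004])]
top mat [(0.98, [0.48, 0.024, -0.0]), (0.15, [0.656, -0.198, 0.006])]
top tin [(0.86, [0.375, -0.325, 0.008]), (0.41, [0.476, 0.021, 0.003])]
top trivet [(0.94, [0.372, -0.32, -0.0])]
top jar [(0.89, [0.488, 0.252, -0.001])]
top plate [(0.74, [0.651, -0.197, 0.004])]
top shaker [(0.66, [0.608, 0.194, 0.009]), (0.61, [0.482, 0.332, -0.001]), (0.5, [0.584, -0.428, 0.003])]
top coaster [(0.76, [0.611, 0.195, -0.0])]
top tumbler [(0.72, [0.582, -0.429, 0.004]), (0.18, [0.609, 0.193, 0.01])]
top eggcup [(0.78, [0.673, -0.01, 0.003])]
[[0.48, 0.021], [180.0, 60.0], 76.84100341796875, [0.47999998927116394, 0.020999999716877937]]
```

View pics/end_scene.png

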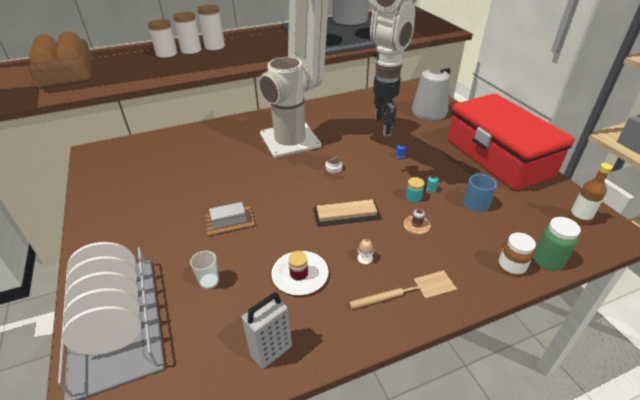

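All four things stand on their places: shaker (418,217), jar (298,266), tin (228,215) and board (347,212). The tumbler (206,270) and egg cup (366,251) are unmoved. I hand in.

```bash
python3 -c "
from workcell import ticket
print(ticket.job_done())"
```

```text
the job is handed in; nothing more can be done
None
```

The pile is taken apart and handed in at about 56 s, with no verdict returned: shaker, jar, tin and board each measure within about 7 mm of the centre of their places (limits 12–15 mm), and the tumbler and egg cup are unmoved.

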